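Close up the specimen carrier

ROBOT

A 6-joint arm with a two-finger parallel gripper is mounted at the origin on the work surface. World frame = base frame: x ahead of the robot, y to its left, z up, the work surface at z = 0. Lengths are in mm, angles in rad, forces in N, time in s.
With the tool pointing down it reaches from about 300 to 775 mm from the base axis. Payload 14.6 kg.
Tool frame: the origin (TCP) lies between the finger pads; the fingertips stand 11 mm ahead of it and the grasp point (between the pads) lies 8 mm behind it; z points along the fingers, y is the line along which they close (so a half turn about z gives the same grasp; the last joint's range is limited). The gripper opens to 94 mm and grips with 3 to 60 N. Pads are 16 mm wide; open, the fingers measure 119 mm over their backs; the gripper's body (75 mm by 177 mm) begins 78 mm behind the grasp point.
Start: joints at [1.044, 0.3, 1.521, -0, 1.321, -0.067], TCP at [244.069, 492.869, 189.746] pointing down, gripper open.
Joint ranges: [-3.03, 3.03], [-0.79, 2.21], [0.23, 2.52], [-1.04, 4.18], [0, 3.07], [-2.55, 2.55]. Speed limits (rad/s): [2.22, 2.22, 2.57, 3.14, 3.14, 3.14].

INTERFACE

Orientations are given as [roll, pitch, yaw] about the fixed x, y, z axes, in that order (R = Rz(yaw) Ry(pitch) Rx(roll)).
In Python, from cell import manip gives the robot as it stands. The module is installed in compiled form; this text tells all that it offers.
- The arm moves only by the tool arm_command, never from a script. Its argument "rows" is one flat list of numbers, 5 for each row, row after row: the shift along the world's x, y, z in mm, then the turn about the world's z in degrees, then the finger opening in mm, from 0 to 94. In form: [dx, dy, dz, twist, jaw, dx, dy, dz, twist, jaw, ...]. A call has 1 to 5 rows; each row shifts and turns the commanded pose from where the row before left it; what a row does not reach is not made up. A row lasts 1/8 s, in which the tool goes at most 62.5 mm and 10.7 degrees, less where a joint would pass 70% of its speed; a pose out of reach is approached as far as the arm can. A call is refused whole if a number of a shift passes 62.5 or a number of a turn 10.7, either way. A call with a gripper value outside its range is refused whole. The fingers move at their own pace and stop on an object; "newtons" is the grip in N (left out, the last holds). Time passes only in rows, so rows that do not move let the fingers close. It gives the time, the measured TCP pose, the force and the opening at its end, in the units of the state.
- manip.read_state(): the state, without advancing time (a new reading comes with each control period).
- manip.camera(name): name is "scene" or "side" or "wrist"; returns a dict with "image" (384x512x3 uint8, blue, green, red), "z_map" (384x512 float32, mm along the optical axis (not along the pixel's ray), 0 where there is no reading), "fx", "fy", "cx", "cy" (pixels), "pose" (4x4, takes a point from camera to world coordinates). Camera axes: x right, y down, z forward; pixel columns grow to the right and rows downward; lengths in mm; the calibration is good to about 2 mm. A picture is of the moment at which its call begins.
- manip.sign_off(): hands the job in, once; it reports no verdict.
The state is a dict: "clock": time; "joints": joint angles; "qd": joint speeds; "effort": joint torques, N m; "eef_pos": TCP position; "eef_rot": TCP orientation; "wrist_force": force on the tool from outside, world axes, zero at the start; "moment": the same for the moment, N m; "finger_gap": finger opening in mm.
Only numpy, scipy, OpenCV 4.12 (cv2) and the standard library are available. Lean on these libraries where they do the work, as an engineer would, in place of code of your own. Each camera call takes 0.05 s, during which the arm holds its last target. There are 200 camera calls.

TASK

Close up the specimen carrier for transport: push the upright retainer flap with a fingertip until it lies all the way down over the tubes, and only then swing the lid over and press it fully shut, without slamming it. Nothing is picked up: the tubes stay seated in their rack, everything else on the bench stays where it stands, and the hand finishes clear of it all.

Things in the scene. Friction and masses are not known exactly. Their poses are not given: they have to be found in the camera images.
- carrier: Insulated specimen carrier, too heavy to shift: open grey box 300 x 210 mm, 130 mm high, walls 18 mm. Origin: centre of its underside, on the bench. Its x runs along the 300 mm length, its y points to the long side with the lid's hinge, z up. Latches hang open on the -y side (12 mm out); a grip 22 mm out at each end. A divider at x = -17 mm parts cold pack (-x, top 81 mm) from tube rack (+x).
- flap (a joint): Angle of the retainer flap, rad: 0 = folded level over the tubes (end stop), 1.57 = upright on the divider, at most 1.85 (leaning to the cold pack). Slotted aluminium plate, 143 mm from hinge to free edge, 166 mm wide, 5 mm thick; bars 24 mm wide (one on its centre line), slots 11 mm. Stays where it is left; 1 to 2 N at the edge moves it. While it stands, the lid cannot pass.
- flap_hinge (a point): Middle of the flap's hinge axis, at (-17, 0, 112.5) mm in the carrier's frame; the axis runs along the carrier's y. The flap folds down from upright towards the carrier's +x. Folded, its upper face is 115 mm above the bench, 15 mm below the rim, 7 mm over the tube caps.
- flap_edge (a point): Middle of the flap's free edge, half-way through its thickness, 143 mm from the hinge axis.
- lid (a joint): Angle of the carrier's lid, rad: 0 = shut, flat on the rim (end stop), 1.57 = upright, at most 1.95 (leaning back). White slab 300 mm long, 213 mm from hinge to free edge, 30 mm thick, with an 8 mm step below that enters the box; about 0.45 kg. A stiff hinge holds it at any angle; about 4 N at the free edge moves it. Shut, its outer face is 161 mm above the bench.
- lid_hinge (a point): Middle of the lid's hinge axis, at (0, 113, 131) mm in the carrier's frame, in the plane of the lid's inner face; the axis runs along the carrier's x on its +y long side. The lid closes by swinging over towards the carrier's -y.
- lid_edge (a point): Middle of the lid's free edge at its outer face: 214 mm from the hinge axis along the lid and 30 mm across its thickness, on the outer side (the top when shut, the back when open).
- tube0_center (a point): Centre of a capped blood tube, 16 mm across and 80 mm long (cap 18 mm across), standing loose in a cell of the carrier's grid rack, 63 mm above the bench, near (18, -53) mm in the carrier's frame. To be left seated.
- tube1_center (a point): Centre of a capped blood tube, 16 mm across and 80 mm long (cap 18 mm across), standing loose in a cell of the carrier's grid rack, 63 mm above the bench, near (79, -32) mm in the carrier's frame. To be left seated.
- tube2_center (a point): Centre of a capped blood tube, 16 mm across and 80 mm long (cap 18 mm across), standing loose in a cell of the carrier's grid rack, 63 mm above the bench, near (39, 32) mm in the carrier's frame. To be left seated.
- tube3_center (a point): Centre of a capped blood tube, 16 mm across and 80 mm long (cap 18 mm across), standing loose in a cell of the carrier's grid rack, 63 mm above the bench, near (100, 53) mm in the carrier's frame. To be left seated.
- reagent: Bystander: amber reagent bottle, 60 mm across, 130 mm high, behind the lid. Origin: centre of its underside.
- pot: Bystander: specimen pot with screw cap, 44 mm across, 60 mm high, beside the carrier's latch side. Origin: centre of its underside.
- rack: Bystander: bench rack of capped tubes, 130 x 60 mm, 82 mm high, behind the lid. Origin: centre of its underside.
- pipette: Bystander: pipette lying on the bench, about 240 mm long, 30 mm high, along its own x. Origin: on the bench under its middle.

How it is judged (in metres and radians):
On the way, in this order (a step that is already met when the one before it is completed fails the run):
1. the retainer flap lies folded down over the tubes while the lid still stands open (value of joint flap below 0.05 rad and value of joint lid above 0.9 rad), for 0.2 s.
2. the lid is fully shut over the folded flap (value of joint flap below 0.05 rad and value of joint lid below 0.03 rad), for 0.2 s.
At the end, for the whole second after the job is handed in: The flap is folded down (within 0.05 rad of its stop), the lid is fully shut (within 0.03 rad, about 6 mm at its edge), both are at rest, and all four tubes stand seated in the rack (all of step 2 and velocity of joint lid between -0.05 and 0.05 rad/s and velocity of joint flap between -0.05 and 0.05 rad/s and z of each of tube0_center, tube1_center, tube2_center, tube3_center in the frame of carrier below 0.075 m and angle between each of tube0_center, tube1_center, tube2_center, tube3_center's own z axis and vertical below 0.25 rad); the robot touches nothing.
It fails at once if the lid is slammed: it comes down on the rim faster than 3 rad/s (0.6 m/s at its edge) (value of joint lid below 0.3 rad and velocity of joint lid below -3 rad/s).
It fails at once if a tube is lifted out of its seat (raised more than 15 mm) (z of any of tube0_center, tube1_center, tube2_center, tube3_center in the frame of carrier above 0.078 m).
It fails at once if a bystander on the bench is moved by more than 30 mm (distance of any of reagent, pot, rack, pipette from where it was at the start of the episode above 0.03 m).
It also fails if it takes over 64 s, if anything falls off the work surface, if the arm or the gripper's body presses on something with over 40 N, if the wrist force passes 120 N, or if a joint passes its speed limit or range.

## Working session

There is one attempt and no reset: what is moved stays moved. The work goes in short steps, Python scripts to look and compute and a tool call to move; the robot and the scene stay as the last step left them, time stands still between calls to the robot, and variables do not carry over. Pictures are saved under pics/ and viewed, on a budget of 10 in all, crops included, one or two more only if the job needs it, and the job is handed in when it is done.

Besides the shell and the picture viewer there is one more tool, called after "Request:" by a JSON object that holds its "method" and its "body", one argument or row to a line. arm_command: Moves the arm, as the interface text tells. Its arguments: {"type":"object","properties":{"rows":{"type":"array","items":{"type":"number"}},"newtons":{"type":"number"}},"required":["rows"]}

```bash
mkdir -p pics; cat > h.py <<'E'
import numpy as np, cv2
from cell import manip
def cloud(c):
    z=c["z_map"]; v,u=np.mgrid[:z.shape[0],:z.shape[1]]
    P=np.stack([(u-c["cx"])*z/c["fx"],(v-c["cy"])*z/c["fy"],z,np.ones_like(z)],-1)@np.array(c["pose"]).T
    P=P[...,:3]; P[z<=0]=np.nan
    return P
E
python3 - <<'E'
from h import *
a=manip.camera("scene");b=manip.camera("side")
np.savez("s0.npz",a=cloud(a),b=cloud(b),ai=a["image"],bi=b["image"])
cv2.imwrite("pics/a0.png",a["image"]);cv2.imwrite("pics/b0.png",b["image"])
for c in(a,b):print(np.round(c["pose"],2).tolist(),c["fx"],c["cx"],c["cy"])
print(manip.read_state())
E
```

```text
[[-0.53, 0.7, -0.48, 923.33], [0.85, 0.43, -0.31, 253.34], [-0.01, -0.57, -0.82, 857.13], [0.0, 0.0, 0.0, 1.0]] 398.8366453356528 264.0417438171847 198.4287701826323
[[0.92, -0.27, 0.28, 234.16], [-0.39, -0.62, 0.68, -689.85], [-0.01, -0.74, -0.68, 755.83], [0.0, 0.0, 0.0, 1.0]] 428.93736129875987 253.12435087292593 195.03221796230028
{'clock': 0.1, 'joints': array([ 1.04440156e+00,  3.00427529e-01,  1.52153043e+00, -2.80186126e-05,
        1.32072689e+00, -6.66127656e-02]), 'qd': array([ 0.00062491, -0.00202855, -0.00083242, -0.00051847,  0.00125897,
        0.00119324]), 'effort': array([ 1.55575359e-03, -5.32641399e+01, -3.53286195e+01,  7.09296344e-02,
        2.35026958e-02, -3.26319264e-05]), 'eef_pos': array([243.94595437, 492.64367265, 189.23167517]), 'eef_rot': array([-3.14050108e+00, -4.56207467e-05,  2.68181757e+00]), 'wrist_force': array([ 0.01876382,  0.36292864, -0.45076472]), 'moment': array([-0.0194737 , -0.00688091,  0.0185377 ]), 'finger_gap': 94.13144953294815}
```

View pics/a0.png

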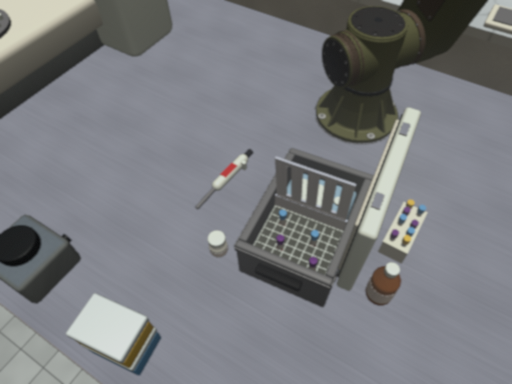

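View pics/b0.png

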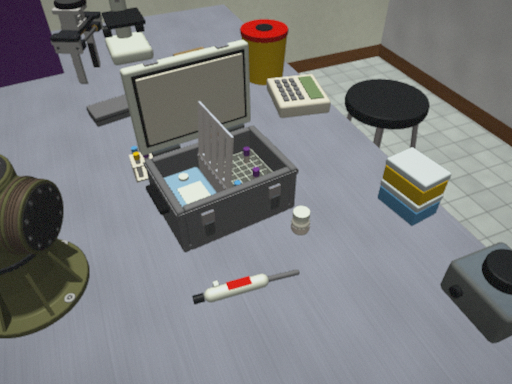

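The scene view shows the open carrier at about (305,230), with the flap upright at (315,190). The lid stands open on the right at (390,170), with the bottle (383,283) and rack (405,230) behind it. The pot (217,240) and pipette (225,180) are on the latch side. The side view agrees. Next I fit the carrier pose from the depth at rim height.

```bash
python3 - <<'E'
from h import *
d=np.load("s0.npz")
P=np.concatenate([d[k].reshape(-1,3) for k in"ab"]);C=np.concatenate([d[k+"i"].reshape(-1,3) for k in"ab"]).astype(int)
roi=(P[:,0]>150)&(P[:,0]<700)&(P[:,1]>-250)&(P[:,1]<350)
for name,k in(("a",d["a"].reshape(-1,3)),("b",d["b"].reshape(-1,3))):
    m=(k[:,0]>150)&(k[:,0]<700)&(k[:,1]>-250)&(k[:,1]<350)
    q=k[m&(abs(k[:,2]-130)<5)]; print(name,len(q),cv2.minAreaRect(q[:,:2].astype(np.float32)),q[:,2].mean())
    t=k[m&(k[:,2]>175)]; print(" hi",len(t),t.min(0).round(),t.max(0).round())
    f=k[m&(abs(k[:,2])<8)];print(" bench z",np.median(f[:,2]))
# height map top view
H=np.zeros((600,600,3),np.uint8)
m=roi&(P[:,2]>8)&(P[:,2]<420)
i=np.argsort(P[m,2]);Q=P[m][i];col=cv2.applyColorMap(np.clip(Q[:,2]*255/360,0,255).astype(np.uint8)[:,None],cv2.COLORMAP_JET)[:,0]
for q,c in zip(Q,col):cv2.circle(H,(int(q[0]-150),int(350-q[1])),1,c.tolist(),-1)
cv2.imwrite("pics/top.png",H)
E
```

```text
a 3134 ((461.4576110839844, 128.73513793945312), (304.5862121582031, 323.5804748535156), 6.4666829109191895) 129.01250933371884
 hi 5765 [302.  -9. 175.] [602. 237. 351.]
 bench z -0.38043286297784107
b 2198 ((462.0768737792969, 76.49752807617188), (302.7726135253906, 228.15611267089844), 6.109482288360596) 128.82502704564013
 hi 10037 [299. -14. 175.] [599. 232. 350.]
 bench z -0.7270095512097328
```

View pics/top.png

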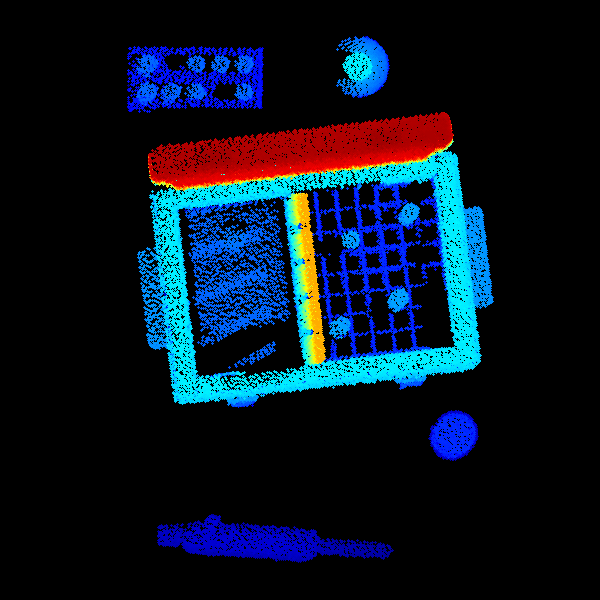

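The height map shows the carrier centre near px (316,278), which is world (466,72), with yaw about 7°. The flap edge is at px x≈311 and the lid band at y 115–185. The bottle and rack behind the lid are low enough to stay below the hand. Now I refine the numbers.

```bash
cat >> h.py <<'E'
def carrier(P):
    c=np.array([466.,72.]);yaw=np.radians(7)
    for _ in range(4):
        R=np.array([[np.cos(yaw),-np.sin(yaw)],[np.sin(yaw),np.cos(yaw)]])
        L=(P[:,:2]-c)@R; z=P[:,2]; rim=abs(z-129)<5
        m=rim&(abs(L[:,0])<135)&(abs(L[:,1]+96)<20)   # front rim strip
        xs=np.arange(-130,131,10); lo=[np.percentile(L[m&(abs(L[:,0]-x)<5),1],3) for x in xs]
        s,o=np.polyfit(xs,lo,1)
        e=rim&(abs(L[:,1])<85)&(abs(L[:,1])>10)
        x0=np.percentile(L[e&(abs(L[:,0]+141)<18),0],3);x1=np.percentile(L[e&(abs(L[:,0]-141)<18),0],97)
        c=c+R@np.array([(x0+x1)/2,o+105]); yaw+=np.arctan(s)
    print("len",x1-x0); return c,yaw
def local(P,c,yaw):
    R=np.array([[np.cos(yaw),-np.sin(yaw)],[np.sin(yaw),np.cos(yaw)]])
    return np.c_[(P[:,:2]-c)@R,P[:,2]]
def report(L):
    f=L[(abs(L[:,1])<75)&(L[:,2]>140)&(L[:,2]<300)&(abs(L[:,0]+17)<60)]
    if len(f)>50: s=np.polyfit(f[:,2],f[:,0],1);print("flap n",len(f),"angle",np.pi/2-np.arctan(s[0]),"top",np.percentile(f[:,2],99))
    g=L[(abs(L[:,0])<120)&(L[:,2]>190)&(L[:,2]<330)&(L[:,1]>90)]
    print("lid pts",len(g))
    for h in(200,240,280,320):
        y=g[abs(g[:,2]-h)<6,1]
        if len(y):print(h,np.percentile(y,[3,25,75,97]).round(1))
E
python3 - <<'E'
from h import *
d=np.load("s0.npz")
Ps=[d[k].reshape(-1,3) for k in"ab"]
Ps=[p[np.isfinite(p).all(1)] for p in Ps]
for p in Ps+[np.concatenate(Ps)]:
    c,y=carrier(p);print(c,np.degrees(y))
for p in Ps: report(local(p,c,y))
L=local(np.array([[512,283,0],[345,272,0],[604,-85,0.]]),c,y);print(L)
for p in [(-75,0),(-17,0),(0,113),(0,180)]:
    r=np.array([[np.cos(y),-np.sin(y)],[np.sin(y),np.cos(y)]]);print(p,c+r@p)
E
```

```text
Traceback (most recent call last):
  File "h.py", line 14, in carrier
    xs=np.arange(-130,131,10); lo=[np.percentile(L[m&(abs(L[:,0]-x)<5),1],3) for x in xs]
                                   ~~~~~~~~~~~~~^^^^^^^^^^^^^^^^^^^^^^^^^^^^
IndexError: index -1 is out of bounds for axis 0 with size 0
```

```bash
python3 - <<'E'
from h import *
d=np.load("s0.npz")
Ps=[d[k].reshape(-1,3) for k in"ab"]
Ps=[p[np.isfinite(p).all(1)] for p in Ps]
c,y=carrier(np.concatenate(Ps));print(c,np.degrees(y)); np.savez("car.npz",c=c,y=y)
for p in Ps: report(local(p,c,y))
r=np.array([[np.cos(y),-np.sin(y)],[np.sin(y),np.cos(y)]])
for p in [(-75,0),(-17,0),(0,113),(0,180)]: print(p,c+r@p)
E
```

```text
len 303.17843212007574
[466.35306973  71.74815672] 6.958725754420013
flap n 1745 angle 1.4802289735492296 top 255.58372652450598
lid pts 357
320 [111.  112.  114.8 116.6]
flap n 1338 angle 1.4737183590588534 top 255.02403128601975
lid pts 5546
200 [ 104.6  106.4  108.6 1023.2]
240 [105.5 107.2 109.4 111.4]
280 [106.5 108.3 110.4 112. ]
320 [107.5 109.5 112.3 484. ]
(-75, 0) [391.90554333  62.66158348]
(-17, 0) [449.47829708  69.68853345]
(0, 113) [452.66263271 183.91576316]
(0, 180) [444.54529394 250.42222007]
```

Request:
{"method": "arm_command", "body": {
  "rows": [0,0,50,-10,0,0,0,55,-10,0,0,0,55,-10,0,0,0,50,-10,0,0,-20,0,-10,0],
  "newtons": 20
}}

```text
clock: 0.72
eef_pos: [244.3, 473.6, 402.8]
eef_rot: [3.138, -0.004, 1.804]
wrist_force: [1.0, 0.4, 0.2]
finger_gap: 47.5
```

Request:
{"method": "arm_command", "body": {
  "rows": [20,-50,10,-6.5,0,20,-55,0,0,0,20,-55,0,0,0,20,-55,0,0,0,20,-55,0,0,0]
}}

```text
clock: 1.35
eef_pos: [344.2, 201.1, 409.6]
eef_rot: [-3.142, 0.0, 1.696]
wrist_force: [0.7, -0.6, -0.0]
finger_gap: 0.7
```

Request:
{"method": "arm_command", "body": {
  "rows": [20,-55,0,0,0,20,-55,0,0,0,8,-31,0,0,0,0,0,-30,0,0,0,0,0,0,0]
}}

```text
clock: 1.98
eef_pos: [391.5, 61.6, 378.4]
eef_rot: [-3.138, -0.0, 1.695]
wrist_force: [-0.4, -0.4, 0.7]
finger_gap: -0.0
```

Request:
{"method": "arm_command", "body": {
  "rows": [0,0,-50,0,0,0,0,-50,0,0,0,0,-42,0,0,45,5.5,0,0,0,0,0,0,0,0]
}}

```text
clock: 2.6
eef_pos: [438.5, 68.0, 237.7]
eef_rot: [-3.14, -0.0, 1.697]
wrist_force: [-0.6, 0.0, 0.7]
finger_gap: 0.4
```

```bash
python3 - <<'E'
from h import *
d=np.load("car.npz")
b=manip.camera("side");cv2.imwrite("pics/b1.png",b["image"])
P=cloud(b).reshape(-1,3);P=P[np.isfinite(P).all(1)]
L=local(P,d["c"],d["y"]); report(L)
s=manip.read_state();print(local(s["eef_pos"][None],d["c"],d["y"]),s["wrist_force"])
E
```

```text
flap n 1403 angle 1.640728043527563 top 297.558545122762
lid pts 3388
200 [103.9 106.4 108.5 110.2]
240 [105.5 107.2 109.5 111.4]
280 [106.2 108.3 110.1 111.6]
320 [108.1 109.8 111.8 116.5]
[[-28.91347875  -0.36073266 238.14542243]] [-0.44284893 -0.08379378  0.03978666]
```

View pics/b1.png

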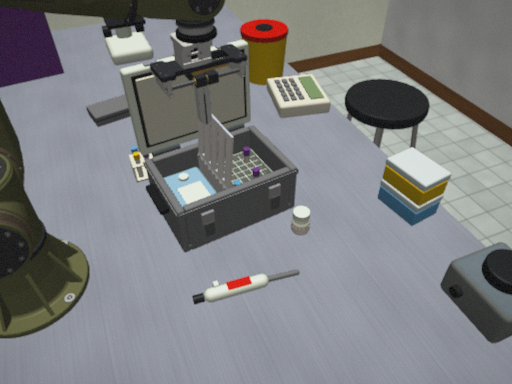

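The side view shows the closed fingers at (205,100), just behind the upright flap, with the gripper body above it and clear of the lid. I now push along the arc.

Request:
{"method": "arm_command", "body": {
  "rows": [19,2.3,-3,0,0,20,2.4,-3.5,0,0,15,1.8,-8,0,0,15,1.8,-8.5,0,0,12,1.5,-12.5,0,0]
}}

```text
clock: 3.28
eef_pos: [518.7, 77.5, 203.2]
eef_rot: [3.14, 0.0, 1.696]
wrist_force: [-0.3, -0.1, 1.0]
finger_gap: 0.8
```

Request:
{"method": "arm_command", "body": {
  "rows": [12,1.5,-12.5,0,0,8,1,-15,0,0,8,1,-15,0,0,4,0.5,-15,0,0,3,0.4,-13,0,0]
}}

```text
clock: 3.9
eef_pos: [553.1, 81.6, 130.6]
eef_rot: [-3.141, 0.0, 1.696]
wrist_force: [0.8, -0.2, 0.1]
finger_gap: 0.5
```

Request:
{"method": "arm_command", "body": {
  "rows": [0,0,-4,0,0,0,0,-2,0,0,0,0,0,0,0]
}}

```text
clock: 4.28
eef_pos: [553.1, 81.5, 126.0]
eef_rot: [3.141, 0.0, 1.696]
wrist_force: [0.1, -1.0, -0.6]
finger_gap: 0.7
```

Request:
{"method": "arm_command", "body": {
  "rows": [0,0,-2,0,0,0,0,-2,0,0,0,0,0,0,0]
}}

```text
clock: 4.65
eef_pos: [553.0, 81.6, 121.6]
eef_rot: [-3.141, -0.0, 1.696]
wrist_force: [0.3, -0.4, -0.6]
finger_gap: 0.8
```

```bash
cat > look.py <<'E'
from h import *
import sys
d=np.load("car.npz")
a=manip.camera("scene");b=manip.camera("side")
P=np.concatenate([cloud(k).reshape(-1,3) for k in(a,b)]);P=P[np.isfinite(P).all(1)]
L=local(P,d["c"],d["y"])
f=L[(abs(L[:,1])<78)&(L[:,0]>-10)&(L[:,0]<122)&(abs(L[:,2]-118)<30)]
print("flap-like",len(f),[(x,np.median(f[abs(f[:,0]-x)<8,2]).round(1)) for x in(0,20,40,60,80,100,115) if (abs(f[:,0]-x)<8).any()])
report(L)
cv2.imwrite("pics/%s.png"%sys.argv[1],np.hstack([a["image"][90:300,180:450],b["image"][20:230,100:370]]))
s=manip.read_state();print(local(s["eef_pos"][None],d["c"],d["y"]),s["wrist_force"])
E
python3 look.py c1
```

```text
flap-like 3309 [(0, np.float64(117.8)), (20, np.float64(122.0)), (40, np.float64(126.1)), (60, np.float64(130.2)), (80, np.float64(134.0)), (100, np.float64(137.9)), (115, np.float64(141.1))]
flap n 643 angle 1.4605207159794997 top 278.66942905132385
lid pts 5023
200 [104.6 106.5 108.6 110.6]
240 [105.3 107.3 109.4 111.3]
280 [106.2 108.3 110.3 112.2]
320 [107.8 109.9 112.6 116.5]
[[ 87.19866521  -0.75259197 121.69897274]] [-0.15958049 -0.29666966  0.02345744]
```

View pics/c1.png

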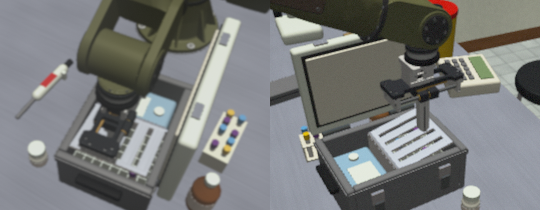

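The flap is still about 0.2 rad up, although the tip should be at z≈111. The contact isn't what I assumed, so I look with the wrist camera and a close crop.

```bash
python3 - <<'E'
from h import *
w=manip.camera("wrist");b=manip.camera("side")
cr=cv2.resize(b["image"][100:196,180:308],(512,384),interpolation=cv2.INTER_CUBIC)
cv2.imwrite("pics/w1.png",cv2.resize(np.hstack([w["image"],cr]),(800,300)))
d=np.load("car.npz");P=cloud(b).reshape(-1,3);P=P[np.isfinite(P).all(1)];L=local(P,d["c"],d["y"])
for h in range(125,215,10):
    q=L[(abs(L[:,2]-h)<5)&(abs(L[:,1])<30)&(L[:,0]>50)&(L[:,0]<125)]
    q=q[q[:,2]>118+0.2*q[:,0]+6]
    if len(q):print(h,len(q),q[:,:2].min(0).round(),q[:,:2].max(0).round())
E
```

```text
145 25 [ 74. -14.] [99.  6.]
155 43 [ 73. -13.] [99.  6.]
165 49 [ 72. -15.] [99.  5.]
175 44 [ 74. -13.] [100.   5.]
185 48 [ 73. -12.] [99.  6.]
195 49 [ 74. -14.] [99.  9.]
205 54 [ 73. -13.] [99.  7.]
```

View pics/w1.png

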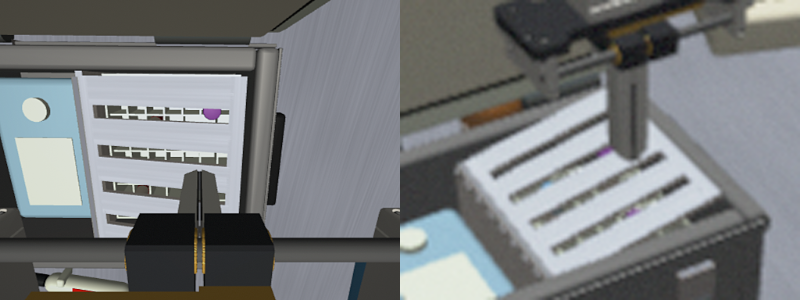

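The fingers stand on the centre bar and the flap is clearly still raised, yet there is no wrist force. Before going on, I compare the flap plane and the hand's real height with the reported TCP.

```bash
cat > chk.py <<'E'
from h import *
d=np.load("car.npz");c,y=d["c"],d["y"]
R=np.array([[np.cos(y),-np.sin(y)],[np.sin(y),np.cos(y)]])
s=manip.read_state();t=local(s["eef_pos"][None],c,y)[0]
print("tcp",t.round(1),"F",s["wrist_force"].round(2),"eff",s["effort"].round(1))
for n in("scene","side"):
    k=manip.camera(n);L=cloud(k);P=L.reshape(-1,3);P=P[np.isfinite(P).all(1)];Q=local(P,c,y)
    f=Q[(abs(Q[:,1])<78)&(abs(Q[:,1]-t[1])>25)&(Q[:,0]>0)&(Q[:,0]<118)&(Q[:,2]>110)&(Q[:,2]<260)]
    f=f[f[:,2]<150] if len(f)>200 else f
    for _ in range(3):
        p=np.polyfit(f[:,0],f[:,2],1); f=f[abs(np.polyval(p,f[:,0])-f[:,2])<8]
    print(n,"flap angle",np.arctan(p[0]).round(3),"z at hinge",np.polyval(p,-17).round(1),len(f))
    for dz in(-11,0,60,86):
        X=np.r_[c+R@t[:2],t[2]+dz,1];q=np.linalg.inv(k["pose"])@X
        print("  tcp+",dz,"->",(k["fx"]*q[0]/q[2]+k["cx"]).round(),(k["fy"]*q[1]/q[2]+k["cy"]).round())
    g=Q[(abs(Q[:,0]-t[0])<85)&(abs(Q[:,1]-t[1])<45)&(Q[:,2]>180)&(Q[:,2]<300)]
    out=g[abs(g[:,0]-t[0])>25]
    print("  body z low:",np.percentile(out[:,2],[1,5,20]).round(1) if len(out) else None)
E
python3 chk.py
```

```text
tcp [ 87.2  -0.8 121.8] F [ 0.65  0.47 -0.29] eff [ -0.  -55.9 -33.2   0.1   0.    0. ]
scene flap angle 0.2 z at hinge 114.6 1136
  tcp+ -11 -> 292.0 243.0
  tcp+ 0 -> 292.0 241.0
  tcp+ 60 -> 293.0 226.0
  tcp+ 86 -> 294.0 219.0
  body z low: [235.4 239.  251.8]
side flap angle 0.201 z at hinge 114.1 1239
  tcp+ -11 -> 253.0 158.0
  tcp+ 0 -> 253.0 155.0
  tcp+ 60 -> 253.0 134.0
  tcp+ 86 -> 252.0 125.0
  body z low: [235.7 241.1 251.3]
```

Both views put the hand about 27 mm higher than the reported TCP implies: body underside at 235 against about 208, and the tip touching the flap at z≈137. So the true tip is about 16 mm above the reported TCP height, and I correct for that. The flap is following the finger, so I press down the rest in small steps while watching the force.

Request:
{"method": "arm_command", "body": {
  "rows": [0,0,-6,0,0,0,0,-6,0,0,0,0,-6,0,0,0,0,0,0,0]
}}

```text
clock: 5.45
eef_pos: [552.7, 81.5, 103.0]
eef_rot: [-3.14, -0.0, 1.696]
wrist_force: [0.5, -0.6, -0.1]
finger_gap: -0.0
```

```bash
python3 chk.py
```

```text
tcp [ 86.9  -0.7 103. ] F [ 0.55 -0.62 -0.12] eff [ -0.  -56.  -32.3   0.1  -0.1   0. ]
scene flap angle 0.026 z at hinge 114.6 1282
  tcp+ -11 -> 291.0 247.0
  tcp+ 0 -> 292.0 245.0
  tcp+ 60 -> 293.0 231.0
  tcp+ 86 -> 294.0 224.0
  body z low: [217.5 221.4 234.4]
side flap angle 0.027 z at hinge 113.8 1091
  tcp+ -11 -> 253.0 164.0
  tcp+ 0 -> 253.0 161.0
  tcp+ 60 -> 253.0 141.0
  tcp+ 86 -> 252.0 131.0
  body z low: [218.2 223.6 233.5]
```

The flap follows exactly and is now at 0.026 rad. I press on to the stop.

Request:
{"method": "arm_command", "body": {
  "rows": [0,0,-3,0,0,0,0,-2,0,0,0,0,-1,0,0,0,0,0,0,0,0,0,0,0,0]
}}

```text
clock: 6.18
eef_pos: [553.3, 81.6, 99.3]
eef_rot: [3.14, 0.0, 1.696]
wrist_force: [-7.7, -1.2, 16.1]
finger_gap: 0.6
```

```bash
python3 chk.py | grep -v "->"
```

```text
grep: invalid option -- '>'
Usage: grep [OPTION]... PATTERNS [FILE]...
Try 'grep --help' for more information.
Exception ignored on flushing sys.stdout:
BrokenPipeError: [Errno 32] Broken pipe
```

The reaction is 16 N at TCP z≈99, so the flap is on its stop and the tip sits at TCP+16. I retreat straight up and check.

Request:
{"method": "arm_command", "body": {
  "rows": [0,0,20,0,0,0,0,55,0,0,0,0,60,0,0,0,0,60,0,0,0,0,60,0,0]
}}

```text
clock: 6.9
eef_pos: [552.7, 81.5, 354.8]
eef_rot: [3.141, -0.0, 1.696]
wrist_force: [-0.8, 0.5, 0.3]
finger_gap: 0.5
```

Request:
{"method": "arm_command", "body": {
  "rows": [0,0,33,0,0,0,0,0,0,0]
}}

```text
clock: 7.15
eef_pos: [553.4, 81.6, 388.0]
eef_rot: [3.137, 0.0, 1.696]
wrist_force: [-0.2, -0.6, -0.2]
finger_gap: 0.4
```

```bash
python3 chk.py | grep -v "tcp+"; python3 look.py c2 | tail -6
```

```text
tcp [ 87.6  -0.8 388. ] F [-0.22 -0.61 -0.25] eff [ -0.  -55.3 -40.6   0.1   0.7  -0. ]
scene flap angle 0.001 z at hinge 114.5 1877
  body z low: None
side flap angle 0.001 z at hinge 113.9 1103
  body z low: None
lid pts 5990
200 [104.2 106.3 108.6 111.4]
240 [105.1 107.3 109.4 111.4]
280 [106.4 108.4 110.2 112. ]
320 [107.8 109.7 112.4 116.9]
[[ 87.07675599  -0.74211341 384.19807113]] [-0.95079639 -0.34754634 -0.08331005]
```

The flap is flat (0.001 rad) with the hand away, and the lid still stands at about 1.6 rad. I now go over the top of the lid and come down behind it.

Request:
{"method": "arm_command", "body": {
  "rows": [-27,43.5,0,0,0,-27,43.5,0,0,0,-27,43.5,0,0,0,-28,43.5,0,0,0,0,0,0,0,0]
}}

```text
clock: 7.98
eef_pos: [442.4, 257.6, 385.0]
eef_rot: [-3.14, 0.0, 1.7]
wrist_force: [1.3, -1.1, -0.3]
finger_gap: 0.5
```

Request:
{"method": "arm_command", "body": {
  "rows": [0,0,-45,0,0,0,0,-45,0,0,0,0,0,0,0]
}}

```text
clock: 8.35
eef_pos: [443.4, 254.4, 292.9]
eef_rot: [-3.136, 0.002, 1.695]
wrist_force: [0.3, -0.2, 1.0]
finger_gap: 0.7
```

```bash
python3 look.py c3 | tail -1
```

```text
[[  0.67317145 184.75360117 297.03975077]] [1.01426743 0.51009745 0.37752599]
```

View pics/c3.png

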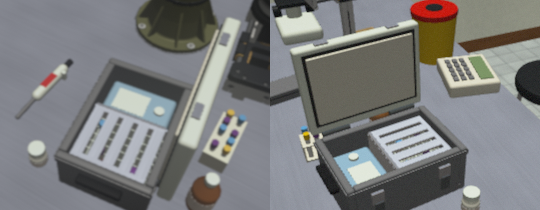

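The left crop shows the hand behind the lid at (245,60), above the rack and bottle. In the right crop the finger passes behind the lid's top edge near (350,30). The flap lies flat over the tubes. I push the lid over along its arc at about 0.8 rad/s.

Request:
{"method": "arm_command", "body": {
  "rows": [1.7,-14,0,0,0,1.7,-14,0,0,0,2.2,-18,1.8,0,0,2.2,-18,1.8,0,0,0,0,0,0,0]
}}

```text
clock: 9.07
eef_pos: [452.1, 190.1, 299.7]
eef_rot: [3.141, 0.001, 1.694]
wrist_force: [1.1, 0.1, 0.0]
finger_gap: 0.7
```

```bash
python3 look.py c4 | tail -7
```

```text
flap n 253 angle 1.9754990814392501 top 299.88853771081426
lid pts 1894
200 [ 90.3  91.5  96.4 133.5]
240 [122.5 123.7 125.  126. ]
280 [114.5 115.2 116.4 117.1]
320 [106.6 107.3 108.6 119.8]
[[1.49266318e-01 1.20249696e+02 2.99383746e+02]] [-0.19280967 -0.78386222  0.20594282]
```

The lid has moved to about 1.37 rad, tracking as planned. I continue along the arc.

Request:
{"method": "arm_command", "body": {
  "rows": [2.2,-18,-2,0,0,2.2,-18,-2,0,0,2.1,-17.5,-5.5,0,0,2.1,-17.5,-5.5,0,0,2,-16,-9,0,0]
}}

```text
clock: 9.8
eef_pos: [462.6, 103.1, 275.0]
eef_rot: [3.141, 0.0, 1.695]
wrist_force: [-0.3, 0.4, 3.2]
finger_gap: 0.5
```

Request:
{"method": "arm_command", "body": {
  "rows": [2,-16,-9,0,0,1.7,-14,-12,0,0,1.7,-14,-12,0,0,1.4,-11,-14.5,0,0,0,0,0,0,0]
}}

```text
clock: 10.42
eef_pos: [468.9, 48.9, 226.5]
eef_rot: [-3.139, -0.0, 1.695]
wrist_force: [0.3, 0.8, 0.9]
finger_gap: 0.6
```

```bash
cat > lid.py <<'E'
from h import *
import sys
d=np.load("car.npz")
s=manip.read_state();t=local(s["eef_pos"][None],d["c"],d["y"])[0];print("tcp",t.round(1),s["wrist_force"].round(1))
for n in("scene","side"):
    k=manip.camera(n);P=cloud(k).reshape(-1,3);P=P[np.isfinite(P).all(1)];L=local(P,d["c"],d["y"])
    f=L[(abs(L[:,0])<145)&(abs(L[:,0]-t[0])>95)&(L[:,2]>145)&(L[:,2]<350)&(abs(L[:,1])<110)]
    for _ in range(5):
        p=np.polyfit(f[:,1],f[:,2],1);r=abs(np.polyval(p,f[:,1])-f[:,2]);f=f[r<max(6,2*np.median(r))]
    print(n,"lid angle",-np.arctan(p[0]).round(3),len(f),"z at y=-50",np.polyval(p,-50).round(1))
    cv2.imwrite("pics/%s_%s.png"%(sys.argv[1],n),k["image"])
E
python3 lid.py d1
```

```text
tcp [ -0.3 -23.  226.5] [0.3 0.8 0.9]
scene lid angle 0.47 3474 z at y=-50 248.4
side lid angle 0.442 759 z at y=-50 244.2
```

The lid is at about 0.47 rad, as planned. I continue gently to the rim.

Request:
{"method": "arm_command", "body": {
  "rows": [1.4,-11,-14.5,0,0,1,-8,-16.3,0,0,1,-8,-16.3,0,0,0.6,-5,-16,0,0,0.6,-5,-14,0,0]
}}

```text
clock: 11.15
eef_pos: [473.7, 12.3, 149.5]
eef_rot: [-3.141, -0.0, 1.696]
wrist_force: [-0.8, 0.9, 1.3]
finger_gap: 0.5
```

Request:
{"method": "arm_command", "body": {
  "rows": [0,0,-2,0,0,0,0,-2,0,0,0,0,0,0,0]
}}

```text
clock: 11.52
eef_pos: [474.0, 12.7, 147.0]
eef_rot: [3.141, 0.0, 1.696]
wrist_force: [0.3, 0.3, -0.7]
finger_gap: 0.4
```

```bash
python3 lid.py d2
```

```text
tcp [  0.5 -59.5 147. ] [ 0.3  0.3 -0.7]
scene lid angle 0.004 3660 z at y=-50 161.6
side lid angle 0.001 2309 z at y=-50 160.9
```

Near shut at about 0.003 rad. I press until a reaction shows.

Request:
{"method": "arm_command", "body": {
  "rows": [0,0,-2,0,0,0,0,-2,0,0,0,0,-2,0,0,0,0,0,0,0,0,0,0,0,0]
}}

```text
clock: 12.25
eef_pos: [474.4, 12.6, 145.0]
eef_rot: [3.138, 0.001, 1.696]
wrist_force: [-21.8, -0.9, 50.0]
finger_gap: 0.4
```

The lid is firmly on its stop with a 50 N reaction. I lift straight off and check.

Request:
{"method": "arm_command", "body": {
  "rows": [0,0,6,0,0,0,0,25,0,0,0,0,50,0,0,0,0,50,0,0,0,0,50,0,0]
}}

```text
clock: 12.88
eef_pos: [473.6, 12.6, 323.4]
eef_rot: [3.142, -0.0, 1.696]
wrist_force: [0.0, 0.0, 0.0]
finger_gap: 0.7
```

Request:
{"method": "arm_command", "body": {
  "rows": [0,0,50,0,0,-20,50,0,0,0,-20,50,0,0,0,-20,50,0,0,0,-20,50,0,0,0]
}}

```text
clock: 13.5
eef_pos: [392.9, 214.0, 371.7]
eef_rot: [3.141, -0.0, 1.696]
wrist_force: [0.1, -0.1, 0.1]
finger_gap: 0.4
```

Request:
{"method": "arm_command", "body": {
  "rows": [-20,50,0,0,0,-20,50,0,0,0,-20,50,0,0,0,0,0,0,0,0,0,0,0,0,0]
}}

```text
clock: 14.12
eef_pos: [334.0, 362.2, 371.6]
eef_rot: [-3.141, 0.0, 1.696]
wrist_force: [0.3, 0.3, 0.1]
finger_gap: 0.7
```

```bash
python3 lid.py e1; python3 - <<'E'
from h import *
cv2.imwrite("pics/e2.png",cv2.resize(np.hstack([cv2.imread("pics/e1_scene.png"),cv2.imread("pics/e1_side.png")]),(800,300)))
E
```

```text
tcp [-96.2 304.4 371.6] [0.3 0.3 0.1]
scene lid angle -0.003 6387 z at y=-50 160.6
side lid angle -0.005 3325 z at y=-50 159.9
```

View pics/e2.png

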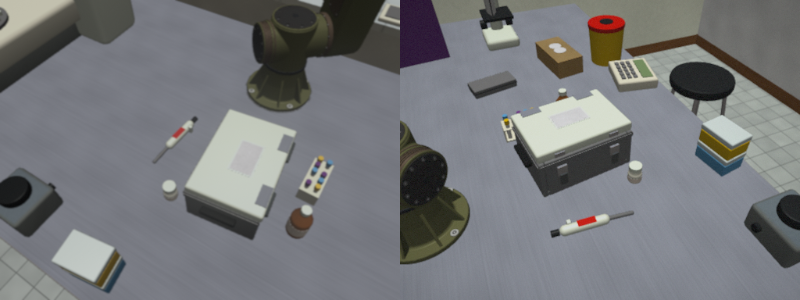

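The lid is flat on the carrier (left view at (240,165)) and the bottle, rack, pot and pipette stand where they were. The hand is out of both views. I hand the job in.

```bash
python3 -c "
from cell import manip
print(manip.read_state()['qd'].round(3)); print(manip.sign_off())"
```

```text
[-0.005 -0.002 -0.002  0.001 -0.     0.004]
the job is handed in; nothing more can be done
None
```

The carrier is closed and handed in at about 14 s of the 64 s. I folded the flap onto its stop with the closed fingertips. I then swung the lid over from behind at roughly 0.8 rad/s and pressed it shut.

**Last checks**
- **Flap:** depth fits from both cameras gave 0.001 rad with the hand lifted off and the lid still at about 1.6 rad. I could not see the flap again once the lid was shut.
- **Lid:** after the hand left, the fits gave −0.003 and −0.005 rad, with its top at about 160 mm.
- **Bystanders:** the bottle, rack, pot and pipette look unmoved in the final picture, which I judged by eye.
- **Tubes:** I did not measure them after the flap went down, and nothing reached in between them.
- **Hand:** it finished clear, with wrist force about 0.

**What disagreed**
- **Fingertip height:** the tips turned out to be about 27 mm higher than the reported tool position implied. My first push therefore left the flap at 0.2 rad, and the cameras caught it. I corrected for this in the rest of the push and in the lid move.
- **Final press on the lid:** it reached 50 N at the fingertips, more than I intended. That is under the 120 N wrist limit. The 40 N limit applies to the arm and gripper body, and I saw no sign that they touched the lid.

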